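# Show the collared sleeve to the inspection camera

### The job

Pick the brass sleeve with the wide collar out of the sorting rack and show it to the inspection camera: hold it in the air in front of the lens, with its collar end facing the lens, its bore in line with the lens axis and the collar face in the middle of the view at the camera's working distance of 130 mm. Finish while still holding it there, still and in focus; it must not be put down or let go. Do not touch the camera or its stand, and leave the other sleeves, the cap and the nut driver where they are.

Things in the scene. Friction and masses are not known exactly. Their poses are not given: they have to be found in the camera images.
- collar_sleeve: The part to show: a brass tube 70 mm long, 26 mm outside diameter, with a wide round collar (50 mm diameter, 8 mm thick) at one end; bore 19 mm; 0.20 to 0.31 kg. Origin on its axis at mid-length; x runs along the bore towards the collar, which takes up x = 27 to 35 mm. At the start it lies level in any one of the rack's three cradles, collar overhanging on the side away from the robot.
- collar_face (a point): Centre of the collar's outer end face, on the sleeve's axis 35 mm from the sleeve's origin; axes as the sleeve's.
- focus (a point): The point in the air that the camera is focused on: on the lens axis, 130 mm in front of the lens rim. Its x axis runs along the lens axis from here towards the lens: away from the robot and rising 25 degrees (the camera looks down 25 degrees); y is level. It differs each time (190 to 250 mm above the shelf) but does not move in the episode.
- camera_stand: Fixed inspection camera. Origin on the shelf straight below the focus point; it looks along its -x (and 25 degrees down). Lens rim 118 mm ahead (+x) and 55 mm above the focus point: black lens barrel 42 mm across, white ring light 66 mm across, 50 mm grey box behind, clamped to an 18 mm post, 428 mm tall, standing at x = 228 mm on a foot plate 120 mm square.
- rack: Fixed aluminium rack: base plate 100 x 240 x 8 mm with three V cradles running along its x axis, 80 mm apart along y (-80, 0, +80 mm). Each is a pedestal 44 mm long and at most 25 mm wide, so fingers can pass down on both sides of a lying sleeve, whose axis is 58 mm above the shelf. Origin at the centre of the underside.
- plain_sleeve: Bystander: plain brass sleeve without collar, 70 mm long, 26 mm diameter, in another cradle of the rack. Origin at its centre, x along its bore.
- short_sleeve: Bystander: plain brass sleeve without collar, 46 mm long, 26 mm diameter, in the remaining cradle. Origin at its centre, x along its bore.
- cap: Bystander: blue plastic flange protector cap, a disc 68 mm across and 24 mm tall, lying on the shelf. Origin at the centre of its underside.
- driver: Bystander: squat steel nut driver standing on its socket, 66 mm tall, round knurled head 40 mm across. Origin at the centre of its underside. (A fixed aluminium funnel on legs, 195 mm tall, 206 mm across, also stands beyond it on the robot's right, all of it over 750 mm from the robot's axis.)
Not all that is in view belongs to the job. Leave any blue or turquoise look-alike of the collar_sleeve alone.

How it is judged (in metres and radians):
On the way:
1. the collared sleeve is held in the gripper, lifted clear of the rack (contact force between the fingers and collar_sleeve above 1 N and contact force between collar_sleeve and rack below 0.1 N and height (world z) of collar_sleeve above 0.085 m), for 0.2 s.
At the end, for the whole second after the job is handed in: Sleeve held at rest by the fingers alone, over 120 mm up, off rack and camera; collar face within 20 mm of the focus point, bore within 0.2 rad of the lens axis, collar towards the lens; other sleeves within 25 mm, cap and nut driver within 30 mm of where they started (contact force between the fingers and collar_sleeve above 1 N and contact force between collar_sleeve and rack below 0.1 N and distance between collar_face and focus below 0.02 m and angle between the x axis of collar_sleeve and the x axis of focus, either way round below 0.2 rad and x of collar_sleeve in the frame of focus below -0.01 m and contact force between collar_sleeve and camera_stand below 0.1 N and height (world z) of collar_sleeve above 0.12 m and linear speed of collar_sleeve below 0.03 m/s and angular speed of collar_sleeve below 0.3 rad/s and distance of each of plain_sleeve, short_sleeve from where it was at the start of the episode below 0.025 m and distance of each of cap, driver from where it was at the start of the episode below 0.03 m); the arm keeps its last pose, push and grip.
It fails at once if the camera or its stand is touched (more than 2 N) (contact force between camera_stand and anything else above 2 N).
It fails at once if the plain sleeve is displaced by more than 25 mm (distance of plain_sleeve from where it was at the start of the episode above 0.025 m).
It fails at once if the short sleeve is displaced by more than 25 mm (distance of short_sleeve from where it was at the start of the episode above 0.025 m).
It fails at once if the cap is displaced by more than 30 mm (distance of cap from where it was at the start of the episode above 0.03 m).
It fails at once if the driver is displaced by more than 30 mm (distance of driver from where it was at the start of the episode above 0.03 m).
It also fails if it takes over 38 s, if anything falls off the work surface, if the arm or the gripper's body presses on something with over 40 N, if the wrist force passes 120 N, or if a joint passes its speed limit or range.

### The arm

A 7-joint arm with a two-finger parallel gripper is mounted at the origin on the work surface. World frame = base frame: x ahead of the robot, y to its left, z up, the work surface at z = 0. Lengths are in m, angles in degrees, forces in N, time in s.
With the tool pointing down it reaches from about 0.425 to 0.875 m from the base axis. Payload 8.4 kg.
Tool frame: the origin (TCP) lies at the very end of the fingers, on their centre line; the grasp point (between the pads) lies 19 mm behind it; z points along the fingers, y is the direction in which the jaws open and shut (so a half turn about z gives the same grasp; the last joint's range is limited). The gripper opens to 87 mm and grips with 3 to 60 N. Pads are 19 mm wide; open, the fingers measure 117 mm over their backs; the gripper's body (75 mm by 190 mm) begins 51 mm behind the grasp point.
Start: joints at [-73.35, 19.091, 2.286, 83.961, -0.768, 76.965, -3.352], TCP at [0.247, 0.601, 0.223] pointing down, gripper open.
Joint ranges: [-147.57, 147.57], [-21.85, 119.76], [-74.77, 79.35], [14.55, 137.4], [-85.83, 265.84], [4.83, 119.75], [-152.11, 152.11]. Speed limits (degrees/s): [127.2, 127.2, 159.86, 159.86, 180, 180, 180].

### API

Orientations are given as [roll, pitch, yaw] about the fixed x, y, z axes, in that order (R = Rz(yaw) Ry(pitch) Rx(roll)).
In Python, from rig import manip gives the robot as it stands.
- The arm moves only by the tool arm_command, never from a script. Its argument "motion" is a list that holds one entry, the list of rows, each a list of 6 numbers: the shift along the tool's x, y, z in units of 50 mm (1.0 is 50 mm), then the turn, a rotation vector about the tool's x, y, z in units of 5 degrees (1.0 is 5 degrees). A call has 1 to 12 rows; each row is the pose to reach, as a shift and turn from the pose commanded when the call began, along the tool's axes at that moment; what a row does not reach only later rows make up. A row lasts 1/10 s, in which the tool goes at most 50 mm and 8.59 degrees, less where a joint would pass 70% of its speed; a pose out of reach is approached as far as the arm can. A call with a gripper value outside its range is refused whole. "gripper" is the finger opening in mm, from 0 to 87, set as the call begins (left out, the last holds). The fingers move at their own pace and stop on an object; the grip force is fixed at half the most. Time passes only in rows, so rows that repeat a pose let the fingers close. It gives the time, the measured TCP pose, the force and the opening at its end, in the units of the state.
- manip.read_state(): the state, without advancing time (a new reading comes with each control period).
- manip.snapshot(name): name is "side" or "top" or "wrist"; returns the picture (400x640x3 uint8, red, green, blue); there is no depth.
- manip.get_calibration(name): a dict with "fx", "fy", "cx", "cy" (pixels), "R" (3x3) and "t" (3): a world point X has camera coordinates R X + t; the wrist camera has in their place "tool_from_camera" (4x4, takes a point from camera to tool coordinates, whose origin is the TCP and whose axes are the flange's). Camera axes: x right, y down, z forward; pixel columns grow to the right and rows downward; lengths in m; the calibration is good to about 2 mm. A picture is of the moment at which its call begins: read the wrist's pose just before it. get_calibration takes no time and is no camera call.
- manip.sign_off(): hands the job in, once; it reports no verdict.
The state is a dict: "clock": time; "qpos": joint angles; "qd": joint speeds; "joint_torque": joint torques, N m; "ee_pos": TCP position; "eef_rot": TCP orientation; "ft_force": force on the tool from outside, world axes, zero at the start; "wrist_torque": the same for the moment, N m; "opening": finger opening in m.
Only numpy, scipy, OpenCV 4.12 (cv2) and the standard library are available. Lean on these libraries where they do the work, as an engineer would, in place of code of your own. Each camera call takes 0.05 s, during which the arm holds its last target.

## Working session

There is one attempt and no reset: what is moved stays moved. The work goes in short steps, Python scripts to look and compute and a tool call to move; the robot and the scene stay as the last step left them, time stands still between calls to the robot, and variables do not carry over. Pictures are saved under pics/ and viewed, and the job is handed in when it is done.

Besides the shell and the picture viewer there is one more tool, called after "Request:" as name(argument=value, ...) on one line, values as JSON. arm_command: Moves the arm, as the interface text tells. Its arguments: {"type":"object","properties":{"motion":{"type":"array","items":{"type":"array","items":{"type":"array","items":{"type":"number"}}}},"gripper":{"type":"number"}},"required":["motion"]}

```bash
ls; mkdir -p pics; python3 - <<'E'
from rig import manip
import cv2
print(manip.read_state())
for n in ("side","top","wrist"):
    cv2.imwrite(f"pics/a_{n}.png",cv2.cvtColor(manip.snapshot(n),cv2.COLOR_RGB2BGR)); print(n,manip.get_calibration(n))
E
```

```text
pics
{'clock': 0.0, 'qpos': array([-73.34909923,  19.13106606,   2.28524157,  84.0115636 ,
        -0.76667822,  76.96517532,  -3.35435127]), 'qd': array([-0.02685339, -0.03557156, -0.03860618, -0.00647129, -0.14214609,
       -0.09085909,  0.08006315]), 'joint_torque': array([-1.28444781e-04, -6.56352210e+01,  1.33489821e+00, -4.03793764e+01,
       -5.99658326e-02,  4.45668446e-02,  1.64311100e-04]), 'ee_pos': array([0.24687124, 0.60078431, 0.22166294]), 'eef_rot': array([-1.79907729e+02,  7.53533725e-03,  1.57661463e+02]), 'ft_force': array([ 0.01538901, -0.23437721, -0.45417417]), 'wrist_torque': array([-0.00494352,  0.04819509, -0.04037123]), 'opening': 0.08736742666179087}
side {'fx': 455.2140444127255, 'fy': 455.2140444127255, 'cx': 323.79371935738004, 'cy': 201.322900944876, 'R': array([[ 6.78367100e-01, -7.34722962e-01, -4.96594165e-04],
       [-4.52264579e-01, -4.17041422e-01, -7.88373771e-01],
       [ 5.79029212e-01,  5.35031421e-01, -6.15196351e-01]]), 't': array([-0.41819448,  0.31573153,  0.85361167])}
top {'fx': 487.24779928956224, 'fy': 487.24779928956224, 'cx': 318.2170580241799, 'cy': 200.04301447247352, 'R': array([[ 0.01249018, -0.99986547, -0.01063227],
       [-0.99722274, -0.01167499, -0.07355617],
       [ 0.07342214,  0.01152147, -0.9972344 ]]), 't': array([-0.06800914,  0.50991179,  1.29615785])}
wrist {'fx': 344.5415264028617, 'fy': 344.5415264028617, 'cx': 314.46377610364897, 'cy': 200.3587174142349, 'tool_from_camera': array([[-1.35035984e-03, -9.53008860e-01, -3.02939417e-01,
         8.33833143e-02],
       [ 9.99999088e-01, -1.28046376e-03, -4.29344272e-04,
        -7.74930984e-04],
       [ 2.12659506e-05, -3.02939720e-01,  9.53009719e-01,
        -1.62291922e-01],
       [ 0.00000000e+00,  0.00000000e+00,  0.00000000e+00,
         1.00000000e+00]])}
```

View pics/a_side.png

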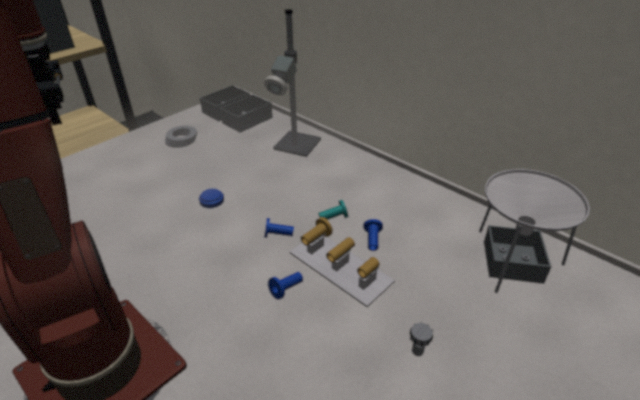

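View pics/a_top.png

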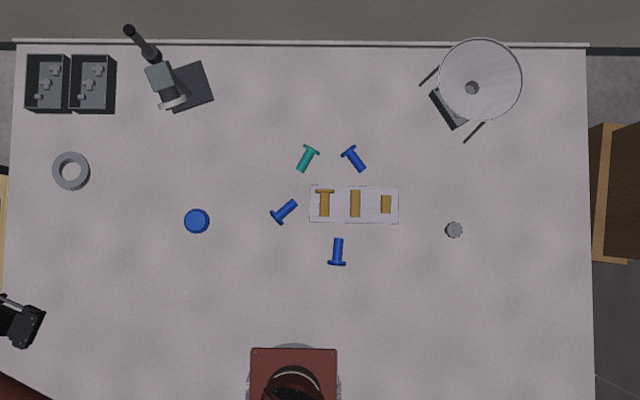

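View pics/a_wrist.png

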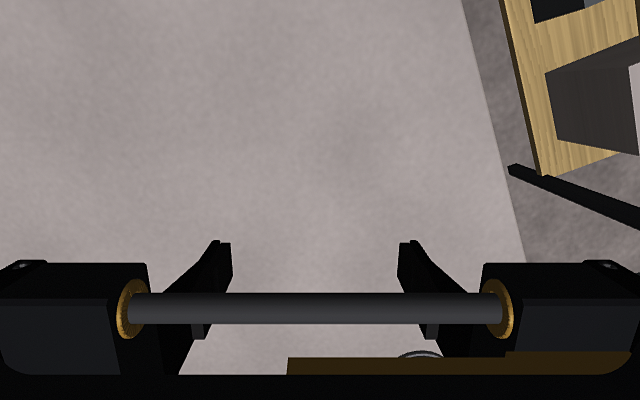

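The side view shows the collared sleeve in the cradle nearest the inspection camera (316,234). In the top view it is at (324,203) with its collar away from the robot. The camera ring is at top (172,103) and side (277,86). I'll zoom in to measure these.

```bash
python3 - <<'E'
import cv2,numpy as np
t=cv2.imread("pics/a_top.png");s=cv2.imread("pics/a_side.png")
a=cv2.resize(t[15:125,110:230],None,fx=5,fy=5,interpolation=cv2.INTER_CUBIC)
b=cv2.resize(s[0:165,230:340],None,fx=3.6,fy=3.6,interpolation=cv2.INTER_CUBIC)
cv2.imwrite("pics/b_t.png",a);cv2.imwrite("pics/b_s.png",b)
cv2.imwrite("pics/b_r.png",cv2.resize(t[175:235,300:405],None,fx=7,fy=7,interpolation=cv2.INTER_CUBIC))
for nm,im in(("top",t),("side",s)):
    h=cv2.cvtColor(im,cv2.COLOR_BGR2HSV)
    m=cv2.inRange(h,(8,110,60),(28,255,255))
    n,l,st,c=cv2.connectedComponentsWithStats(m)
    for i in range(1,n):
        if st[i,4]>60: print(nm,st[i],c[i])
E
```

```text
top [316 189  18  27 264] [324.07954545 201.14772727]
top [350 190  10  27 234] [354.66666667 202.72649573]
top [381 196   9  17 152] [385.02631579 203.94736842]
top [592 242  21  20  69] [597.37681159 254.20289855]
side [302 218  29  26 316] [316.33544304 230.74050633]
side [328 238  26  24 267] [340.17977528 249.15730337]
side [359 258  19  19 209] [367.97129187 266.96172249]
```

View pics/b_t.png

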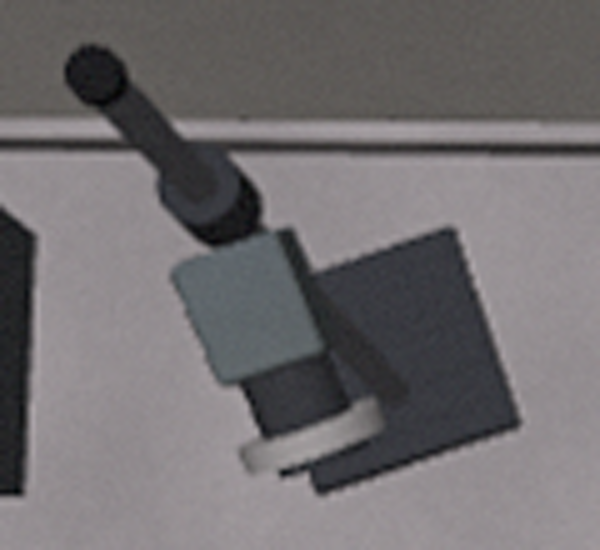

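View pics/b_s.png

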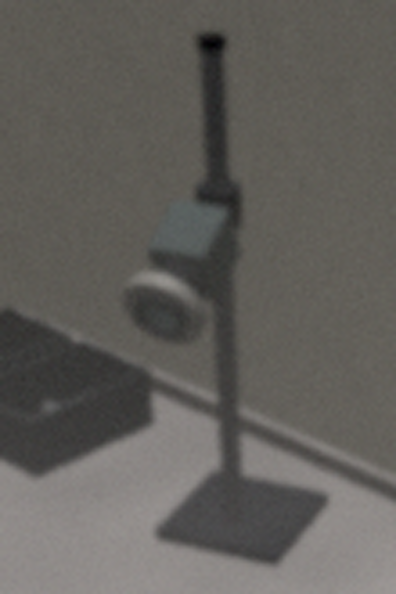

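View pics/b_r.png

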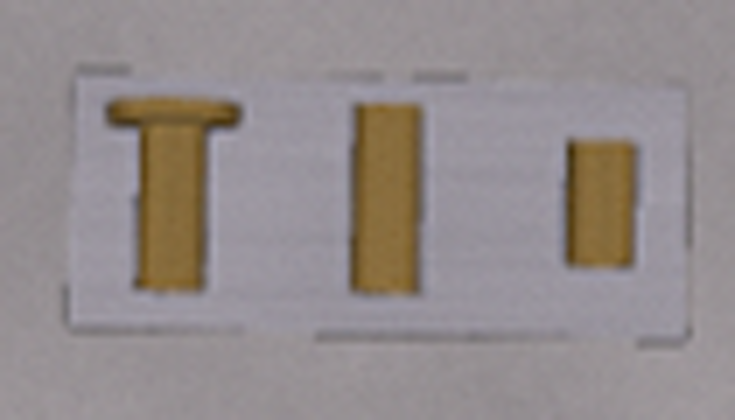

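```bash
cat > h.py <<'E'
import numpy as np
from rig import manip
def ray(n,u,v):
    c=manip.get_calibration(n);R=c['R'];o=-R.T@c['t'];d=R.T@np.array([(u-c['cx'])/c['fx'],(v-c['cy'])/c['fy'],1.]);return o,d/np.linalg.norm(d)
def plane(n,u,v,z):
    o,d=ray(n,u,v);return o+d*(z-o[2])/d[2]
def tri(p,q):
    (o1,d1),(o2,d2)=ray('top',*p),ray('side',*q)
    s=np.linalg.lstsq(np.c_[d1,-d2],o2-o1,rcond=None)[0]
    a,b=o1+s[0]*d1,o2+s[1]*d2
    return (a+b)/2,np.linalg.norm(a-b)
def proj(n,X):
    c=manip.get_calibration(n);p=c['R']@X+c['t'];return np.array([c['fx']*p[0]/p[2]+c['cx'],c['fy']*p[1]/p[2]+c['cy']])
E
python3 - <<'E'
from h import *
np.set_printoptions(precision=4,suppress=True)
T=lambda x,y:(x/5+110,y/5+15); S=lambda x,y:(x/3.6+230,y/3.6); Rk=lambda x,y:(x/7+300,y/7+175)
print('cam',ray('top',0,0)[0],ray('side',0,0)[0])
k=[plane('top',*T(*p),.010) for p in((455,228),(520,425),(320,493))]
print('foot',k,'c',(k[0]+k[2])/2,[np.linalg.norm(k[i]-k[i+1]) for i in(0,1)])
for i in (0,1):
    e=k[i]-k[i+1];print(np.degrees(np.arctan2(e[1],e[0])))
print('post',plane('top',*T(97,75),.428), tri(T(97,75),S(210,40)))
print('postfoot side',plane('side',*S(231,478),.01))
print('ring',tri(T(312,437),S(165,308)))
for z in(.058,.071,.083):print('collar edge',z,plane('top',*Rk(174,97),z),plane('top',*Rk(170,291),z))
print('plain',plane('top',*Rk(389,103),.065),plane('top',*Rk(386,292),.065))
print('short',plane('top',*Rk(602,140),.065),plane('top',*Rk(601,265),.065))
r=[plane('top',*Rk(*p),.008) for p in((76,68),(687,82),(690,345),(66,332))];print('rack',r,np.mean(r,0))
print('tri sleeve',tri((324.08,201.15),(316.3,230.7)))
E
```

```text
cam [ 0.4142 -0.077   1.3294] [-0.0678 -0.6323  0.7738]
foot [array([0.8963, 0.2691, 0.01  ]), array([0.7851, 0.2297, 0.01  ]), array([0.7459, 0.3393, 0.01  ])] c [0.8211 0.3042 0.01  ] [np.float64(0.11796606178342436), np.float64(0.11640249128052162)]
19.507303735764154
-70.28964280547166
post [0.8023 0.2985 0.428 ] (array([0.8026, 0.2997, 0.4263]), np.float64(0.001246035819259214))
postfoot side [0.86   0.3611 0.01  ]
ring (array([0.71  , 0.266 , 0.2556]), np.float64(0.000867048183812945))
collar edge 0.058 [ 0.5374 -0.0793  0.058 ] [ 0.4647 -0.0787  0.058 ]
collar edge 0.071 [ 0.5361 -0.0793  0.071 ] [ 0.4642 -0.0787  0.071 ]
collar edge 0.083 [ 0.535  -0.0793  0.083 ] [ 0.4637 -0.0786  0.083 ]
plain [ 0.5354 -0.1593  0.065 ] [ 0.465  -0.1587  0.065 ]
short [ 0.5225 -0.2385  0.065 ] [ 0.476  -0.2382  0.065 ]
rack [array([ 0.5531, -0.0411,  0.008 ]), array([ 0.5504, -0.2787,  0.008 ]), array([ 0.4483, -0.2799,  0.008 ]), array([ 0.4503, -0.0387,  0.008 ])] [ 0.5005 -0.1596  0.008 ]
tri sleeve (array([ 0.5051, -0.0781,  0.0649]), np.float64(0.0013675289738772386))
```

```bash
python3 - <<'E'
from h import *
np.set_printoptions(precision=4,suppress=True)
S=lambda x,y:(x/3.6+230,y/3.6)
P=np.array([.8025,.299,0]);y=np.radians(19.6);f=np.array([np.cos(y),np.sin(y),0]);nrm=np.array([-f[1],f[0],0])
print('post foot proj side',(proj('side',P+[0,0,.01])-[230,0])*3.6,'top',(proj('top',P+[0,0,.01])-[110,15])*5)
for p in((165,308),(167,306),(170,312)):
    o,d=ray('side',*S(*p));X=o+d*((P-o)@nrm)/(d@nrm);a=(X-P)@f
    zr=X[2]-(a+.110)*np.tan(np.radians(25))
    print(p,X,'along from post',a,'rim z',zr)
    rim=P-.110*f+[0,0,zr]; F=P-.228*f+[0,0,zr-.055]
    print('rim',rim,'focus',F,'foc proj',proj('top',F),proj('side',F))
s=cv2=None
E
python3 - <<'E'
import cv2
s=cv2.imread("pics/a_side.png")
cv2.imwrite("pics/b_s2.png",cv2.convertScaleAbs(cv2.resize(s[65:105,255:305],None,fx=12,fy=12,interpolation=cv2.INTER_CUBIC),alpha=1.7))
E
```

```text
post foot proj side [233.5806 524.6175] top [396.0498 393.0282]
(165, 308) [0.7109 0.2664 0.2552] along from post -0.09721273075821756 rim z 0.2492488244686273
rim [0.6989 0.2621 0.2492] focus [0.5877 0.2225 0.1942] foc proj [197.1772 160.5539] [253.9571 126.5609]
(167, 306) [0.714  0.2675 0.2555] along from post -0.09391227700220502 rim z 0.24799531845540856
rim [0.6989 0.2621 0.248 ] focus [0.5877 0.2225 0.193 ] foc proj [197.3145 160.6359] [254.0024 126.9858]
(170, 312) [0.7178 0.2688 0.249 ] along from post -0.08988160705338454 rim z 0.23961457348658902
rim [0.6989 0.2621 0.2396] focus [0.5877 0.2225 0.1846] foc proj [198.2247 161.1798] [254.304 129.813]
```

View pics/b_s2.png

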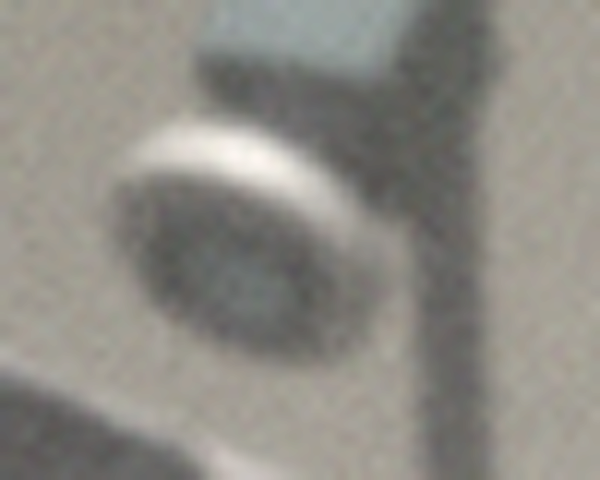

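```bash
python3 - <<'E'
from h import *
np.set_printoptions(precision=4,suppress=True)
P=np.array([.8025,.299,0]);y=np.radians(19.6);f=np.array([np.cos(y),np.sin(y),0])
for z in(.243,.246,.249,.252):
    rim=P-.110*f+[0,0,z]
    ax=np.array([f[0]*np.cos(np.radians(25)),f[1]*np.cos(np.radians(25)),np.sin(np.radians(25))])
    l=np.array([-f[1],f[0],0]);u=np.cross(ax,l)
    c=lambda p:(p-[255,65])*12
    print(z,'rim',c(proj('side',rim)),'ring LRTB',[c(proj('side',rim+.01*ax+.033*s*v)).round() for v in(l,u) for s in(1,-1)])
E
```

```text
0.243 rim [227.2607 318.4678] ring LRTB [array([118., 262.]), array([373., 310.]), array([207., 184.]), array([281., 383.])]
0.246 rim [226.3688 306.1591] ring LRTB [array([117., 250.]), array([373., 297.]), array([206., 172.]), array([280., 371.])]
0.249 rim [225.4743 293.814 ] ring LRTB [array([116., 238.]), array([372., 285.]), array([205., 159.]), array([279., 359.])]
0.252 rim [224.5772 281.4322] ring LRTB [array([115., 225.]), array([371., 272.]), array([204., 146.]), array([279., 347.])]
```

Measured results:
- **Sleeve:** origin about (0.500, -0.079, 0.058), axis along +x. Its 71 mm length and 80 mm pitch to the next cradle fit the given sizes.
- **Focus:** about (0.588, 0.2225, 0.193), yaw 19.6°. The post height and foot plate size agree.

Next I'll compute the hover move.

```bash
cat >> h.py <<'E'
from scipy.spatial.transform import Rotation as Ro
def row(pos,rpy):
    s=manip.read_state();R0=Ro.from_euler('xyz',s['eef_rot'],degrees=True);R1=Ro.from_euler('xyz',rpy,degrees=True)
    d=R0.inv().apply(np.array(pos)-s['ee_pos'])/.05
    w=np.degrees((R0.inv()*R1).as_rotvec())/5
    print(s['clock'],s['ee_pos'].round(4),s['eef_rot'].round(2),'row',d.round(3),w.round(3))
E
python3 -c "
from h import *
row([.508,-.079,.18],[180,0,180])"
```

```text
0.15 [0.2469 0.6009 0.2219] [-1.7993e+02  1.0000e-02  1.5766e+02] row [ -9.998 -10.592   0.851] [-1.400e-02 -2.000e-03 -4.468e+00]
```

Request:
arm_command(motion=[[[-10.0,-10.6,0.85,0,0,-4.47],[-10.0,-10.6,0.85,0,0,-4.47],[-10.0,-10.6,0.85,0,0,-4.47],[-10.0,-10.6,0.85,0,0,-4.47],[-10.0,-10.6,0.85,0,0,-4.47],[-10.0,-10.6,0.85,0,0,-4.47],[-10.0,-10.6,0.85,0,0,-4.47],[-10.0,-10.6,0.85,0,0,-4.47],[-10.0,-10.6,0.85,0,0,-4.47],[-10.0,-10.6,0.85,0,0,-4.47],[-10.0,-10.6,0.85,0,0,-4.47],[-10.0,-10.6,0.85,0,0,-4.47]]], gripper=55)

```text
clock: 1.35
ee_pos: [0.4618, 0.04, 0.1877]
eef_rot: [180.0, 0.0, -180.0]
ft_force: [1.5, 0.8, -0.1]
opening: 0.055
```

```bash
python3 -c "
from h import *
row([.508,-.079,.18],[180,0,180])
print(manip.read_state()['qpos'])"
```

```text
1.35 [0.4618 0.04   0.1877] [ 1.7997e+02  3.0000e-02 -1.7998e+02] row [-0.922 -2.38   0.153] [0.006 0.006 0.005]
[-39.02672554  -2.92547308  28.02574154 112.76135248   1.43987388
  69.79360814  78.49438424]
```

Request:
arm_command(motion=[[[-0.9,-2.35,0.15,0,0,0],[-0.9,-2.35,0.15,0,0,0],[-0.9,-2.35,0.15,0,0,0],[-0.9,-2.35,0.15,0,0,0],[-0.9,-2.35,0.15,0,0,0],[-0.9,-2.35,0.15,0,0,0]]])

```text
clock: 1.95
ee_pos: [0.5063, -0.0741, 0.1799]
eef_rot: [180.0, -0.0, -179.9]
ft_force: [0.5, 0.0, -0.1]
opening: 0.055
```

```bash
python3 - <<'E'
from h import *
import cv2
row([.508,-.079,.10],[180,0,180])
s=manip.read_state();print(s['qpos'])
im=manip.snapshot('wrist');cv2.imwrite('pics/c_w.png',cv2.cvtColor(im,cv2.COLOR_RGB2BGR))
E
```

```text
1.95 [ 0.5063 -0.0741  0.1799] [ 1.7997e+02 -3.0000e-02 -1.7989e+02] row [-0.034 -0.098  1.599] [ 0.006 -0.006  0.021]
[-31.23754672   4.32864149  36.68928201 107.75606104  -2.79838513
  68.82770073  96.49293526]
```

View pics/c_w.png

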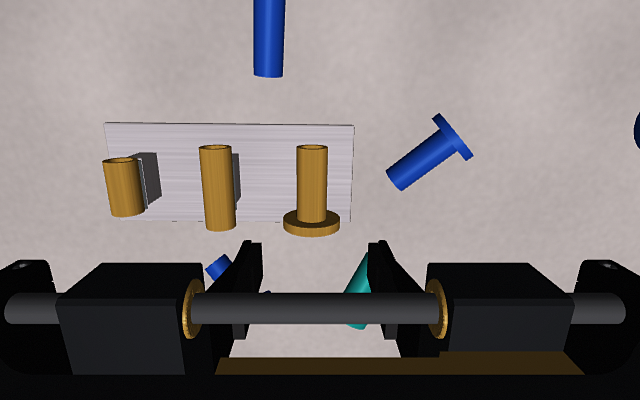

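```bash
python3 - <<'E'
from h import *
import cv2
c=manip.get_calibration('wrist');s=manip.read_state()
Rt=Ro.from_euler('xyz',s['eef_rot'],degrees=True).as_matrix();T=c['tool_from_camera']
o=s['ee_pos']+Rt@T[:3,3]
def pl(u,v,z):
    d=Rt@T[:3,:3]@np.array([(u-c['cx'])/c['fx'],(v-c['cy'])/c['fy'],1]);return (o+d*(z-o[2])/d[2]).round(4)
m=cv2.imread('pics/c_w.png');h=cv2.cvtColor(m,cv2.COLOR_BGR2HSV);k=cv2.inRange(h,(10,110,50),(28,255,255))
n,l,st,ce=cv2.connectedComponentsWithStats(k)
for i in range(1,n):
    if 500<st[i,4]:print(st[i],ce[i])
i=l[185,312]
for v in(160,175,190,205):
    u=np.where(l[v]==i)[0];print(v,u.min(),u.max(),pl(u.min(),v,.06),pl(u.max()+1,v,.06),pl((u.min()+u.max()+1)/2,v,.071))
u=np.where((l==i).any(1))[0];print(u.min(),u.max(),pl(312,u.min(),.071),pl(312,u.max(),.033))
E
```

```text
[ 199  145   36   87 2620] [217.42671756 186.96793893]
[ 283  145   57   92 3172] [311.5167087  194.81494325]
[ 102  157   42   60 1925] [123.24519481 186.51428571]
[182 280  21  59 538] [189.91635688 309.1598513 ]
[ 215  352  369   22 5335] [404.12521087 364.71283974]
160 297 327 [ 0.4774 -0.0895  0.06  ] [ 0.4773 -0.0638  0.06  ] [ 0.4752 -0.0766  0.071 ]
175 297 326 [ 0.4901 -0.0896  0.06  ] [ 0.4901 -0.0644  0.06  ] [ 0.4875 -0.077   0.071 ]
190 297 326 [ 0.5032 -0.0898  0.06  ] [ 0.5032 -0.0643  0.06  ] [ 0.5001 -0.077   0.071 ]
205 297 326 [ 0.5167 -0.09    0.06  ] [ 0.5167 -0.0641  0.06  ] [ 0.513 -0.077  0.071]
145 236 [ 0.4633 -0.0769  0.071 ] [ 0.5575 -0.0773  0.033 ]
```

Request:
arm_command(motion=[[[0,-0.08,0.3,0,0,0],[0,-0.08,0.6,0,0,0],[0,-0.08,0.9,0,0,0],[0,-0.08,1.2,0,0,0],[0,-0.08,1.5,0,0,0],[0,-0.08,1.5,0,0,0],[0,-0.08,1.5,0,0,0]]])

```text
clock: 2.7
ee_pos: [0.5066, -0.0787, 0.1055]
eef_rot: [180.0, -0.0, -179.9]
ft_force: [0.1, 0.2, 0.5]
opening: 0.0547
```

```bash
python3 - <<'E'
from h import *
import cv2
row([.507,-.078,.039],[180,0,180])
print(manip.read_state()['ft_force'])
im=manip.snapshot('wrist');cv2.imwrite('pics/d_w.png',cv2.cvtColor(im,cv2.COLOR_RGB2BGR))
E
```

```text
2.7 [ 0.5066 -0.0787  0.1055] [ 1.7999e+02 -1.0000e-02 -1.7991e+02] row [-0.008  0.014  1.329] [ 0.002 -0.003  0.017]
[0.07810877 0.21293912 0.52788397]
```

View pics/d_w.png

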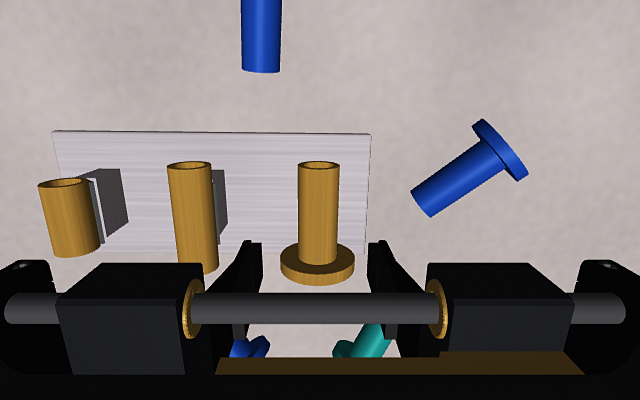

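Request:
arm_command(motion=[[[0,0.03,0.25,0,0,0],[0,0.03,0.5,0,0,0],[0,0.03,0.75,0,0,0],[0,0.03,1.0,0,0,0],[0,0.03,1.2,0,0,0],[0,0.03,1.33,0,0,0],[0,0.03,1.33,0,0,0],[0,0.03,1.33,0,0,0]]])

```text
clock: 3.55
ee_pos: [0.5068, -0.0782, 0.0387]
eef_rot: [-180.0, 0.0, -180.0]
ft_force: [-0.5, 0.3, -0.4]
opening: 0.055
```

Request:
arm_command(motion=[[[0,0,0,0,0,0],[0,0,0,0,0,0],[0,0,0,0,0,0],[0,0,0,0,0,0],[0,0,0,0,0,0],[0,0,0,0,0,0],[0,0,0,0,0,0],[0,0,0,0,0,0]]], gripper=10)

```text
clock: 4.35
ee_pos: [0.5068, -0.0769, 0.0388]
eef_rot: [179.9, 0.0, -179.9]
ft_force: [-0.5, 4.9, 3.1]
opening: 0.0252
```

Request:
arm_command(motion=[[[0,0,-0.2,0,0,0],[0,0,-0.5,0,0,0],[0,0,-0.9,0,0,0],[0,0,-1.4,0,0,0],[0,0,-1.9,0,0,0],[0,0,-2.4,0,0,0],[0,0,-2.8,0,0,0],[0,0,-3.0,0,0,0],[0,0,-3.0,0,0,0],[0,0,-3.0,0,0,0]]])

```text
clock: 5.35
ee_pos: [0.5061, -0.0781, 0.1878]
eef_rot: [-180.0, -0.1, -180.0]
ft_force: [0.5, -0.3, -3.1]
opening: 0.0253
```

```bash
python3 - <<'E'
from h import *
import cv2
s=manip.read_state();print(s['ft_force'],s['wrist_torque'],s['qpos'],s['opening'],s['ee_pos'])
im=manip.snapshot('wrist');cv2.imwrite('pics/e_w.png',cv2.cvtColor(im,cv2.COLOR_RGB2BGR))
# final: sleeve frame F; tool x=-sleeve x, y=+sleeve y, z=-sleeve z
y,p=np.radians(19.6),np.radians(25)
Fz=np.array([.5877,.2225,.193])
Rs=Ro.from_euler('xyz',[0,-25,19.6],degrees=True)
g=.5068-.4995  # grasp pt along sleeve x
R=Rs*Ro.from_euler('xyz',[180,0,180],degrees=True)
off=Rs.inv().apply([0,0,0])
def tcp(F): return F+Rs.apply([-.035+g,0,-.0192])
t=tcp(Fz);e=R.as_euler('xyz',degrees=True);print('tcp goal',t,e)
row(t,e)
row([.45,.12,.24],e)
row([.45,.12,.24],[180,0,199.6])
E
```

```text
[ 0.52649369 -0.29123057 -3.13308595] [ 0.03136364 -0.01206595  0.02255298] [-31.49604666   3.96846072  37.29882819 107.12398274  -2.54423417
  69.79027731  96.62078897] 0.025278618607364464 [ 0.50614954 -0.07812374  0.18783618]
tcp goal [0.57169402 0.21680053 0.16389236] [ 180.    25.  -160.4]
5.4 [ 0.5059 -0.078   0.1875] [-1.7998e+02 -1.0000e-01 -1.7999e+02] row [-1.317  5.897  0.468] [-0.855 -4.972 -3.856]
5.4 [ 0.5059 -0.078   0.1875] [-1.7998e+02 -1.0000e-01 -1.7999e+02] row [ 1.12   3.961 -1.049] [-0.855 -4.972 -3.856]
5.4 [ 0.5059 -0.078   0.1875] [-1.7998e+02 -1.0000e-01 -1.7999e+02] row [ 1.12   3.961 -1.049] [-0.    -0.021 -3.918]
```

View pics/e_w.png

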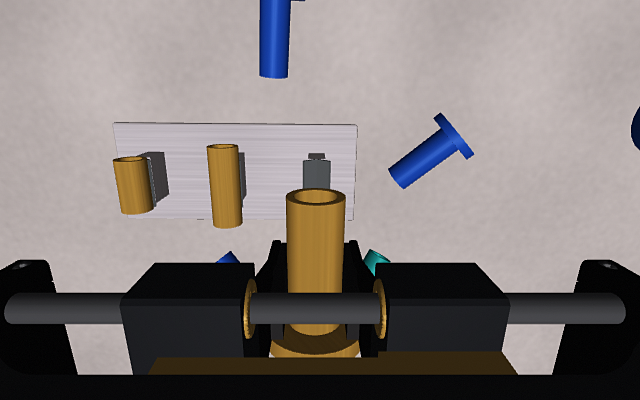

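The sleeve is held with its rear bore at (316,197), and its cradle is empty. I'll now move towards the focus and stop about 70% of the way.

Request:
arm_command(motion=[[[-0.05,0.2,0.02,-0.03,-0.17,-0.13],[-0.13,0.6,0.05,-0.09,-0.5,-0.39],[-0.26,1.2,0.09,-0.17,-1.0,-0.77],[-0.4,1.8,0.14,-0.26,-1.5,-1.16],[-0.53,2.4,0.19,-0.34,-2.0,-1.54],[-0.66,2.95,0.23,-0.43,-2.5,-1.93],[-0.79,3.5,0.28,-0.51,-3.0,-2.3],[-0.9,4.0,0.33,-0.6,-3.45,-2.7],[-0.9,4.2,0.33,-0.62,-3.6,-2.8],[-0.9,4.2,0.33,-0.62,-3.6,-2.8],[-0.9,4.2,0.33,-0.62,-3.6,-2.8]]])

```text
clock: 6.5
ee_pos: [0.5514, 0.1311, 0.1719]
eef_rot: [179.1, 18.1, -166.1]
ft_force: [0.1, 0.1, -2.4]
opening: 0.0249
```

```bash
python3 - <<'E'
from h import *
import cv2
s=manip.read_state();print(s['ft_force'],s['qpos'],s['opening'])
for n in('side','wrist','top'):
    cv2.imwrite(f'pics/f_{n}.png',cv2.cvtColor(manip.snapshot(n),cv2.COLOR_RGB2BGR))
row([.5717,.2168,.1639],[180,25,-160.4])
E
```

```text
[ 0.13451685  0.13453938 -2.43356051] [-43.46815014  -2.41321912  24.95526417 116.62508788   2.07198197
  47.43999782  84.55222557] 0.024940402361225678
6.65 [0.5519 0.1308 0.1722] [ 179.11   18.18 -166.13] row [-0.705  1.569  0.431] [-0.245 -1.355 -1.076]
```

View pics/f_side.png

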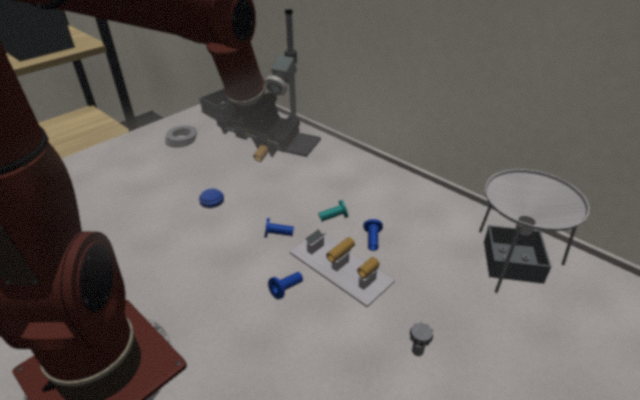

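View pics/f_wrist.png

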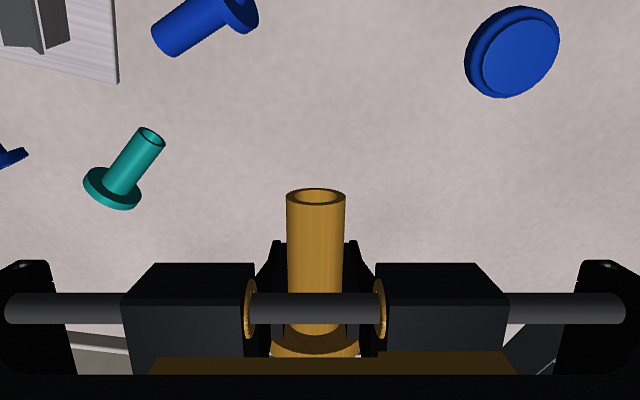

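View pics/f_top.png

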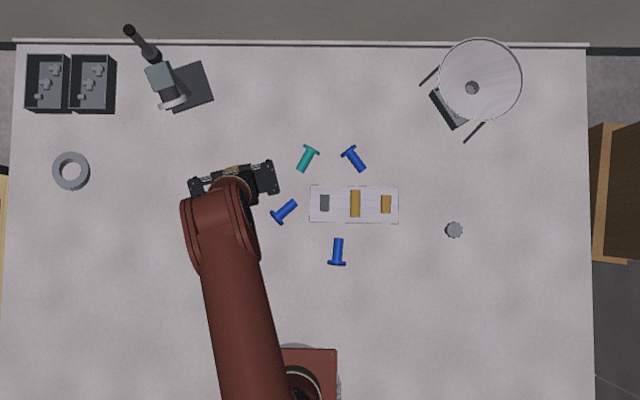

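The sleeve sits at the same wrist pixels (rear bore at 316,197), so it has not slipped. There is ample room around the camera stand. Now the final leg.

Request:
arm_command(motion=[[[-0.09,0.2,0.05,-0.03,-0.17,-0.14],[-0.24,0.52,0.14,-0.08,-0.45,-0.36],[-0.38,0.85,0.23,-0.13,-0.75,-0.6],[-0.52,1.18,0.32,-0.18,-1.0,-0.8],[-0.64,1.43,0.4,-0.22,-1.24,-0.98],[-0.7,1.57,0.43,-0.24,-1.35,-1.07],[-0.7,1.57,0.43,-0.24,-1.35,-1.07],[-0.7,1.57,0.43,-0.24,-1.35,-1.07],[-0.7,1.57,0.43,-0.24,-1.35,-1.07],[-0.7,1.57,0.43,-0.24,-1.35,-1.07]]])

```text
clock: 7.65
ee_pos: [0.5712, 0.2174, 0.164]
eef_rot: [-180.0, 25.0, -160.4]
ft_force: [0.3, 0.4, -3.5]
opening: 0.0251
```

```bash
python3 - <<'E'
from h import *
import cv2
row([.5717,.2168,.1639],[180,25,-160.4])
c=manip.get_calibration('wrist');T=np.linalg.inv(c['tool_from_camera'])
s=manip.read_state();print(s['ft_force'],s['opening'],s['qpos'])
for P in([.0423,0,-.019],[.0423,0.013,-.019],[.0423,-.013,-.019],[.0423,0,-.032],[.0423,0,-.006],[-.0197,0.025,-.019],[-.0197,-.025,-.019]):
    p=T[:3,:3]@P+T[:3,3];print(P,c['fx']*p[0]/p[2]+c['cx'],c['fy']*p[1]/p[2]+c['cy'])
for n in('side','wrist','top'):
    cv2.imwrite(f'pics/g_{n}.png',cv2.cvtColor(manip.snapshot(n),cv2.COLOR_RGB2BGR))
im=cv2.imread('pics/g_side.png');cv2.imwrite('pics/g_s2.png',cv2.resize(im[50:180,200:340],None,fx=4.5,fy=4.5,interpolation=cv2.INTER_CUBIC))
im=cv2.imread('pics/g_top.png');cv2.imwrite('pics/g_t2.png',cv2.resize(im[60:210,120:280],None,fx=4,fy=4,interpolation=cv2.INTER_CUBIC))
im=cv2.imread('pics/g_wrist.png');cv2.imwrite('pics/g_w2.png',cv2.resize(im[170:370,220:410],None,fx=3,fy=3))
E
```

```text
7.65 [0.5712 0.2174 0.164 ] [-180.     25.   -160.38] row [-0.005 -0.015  0.004] [ 0.002 -0.     0.004]
[ 0.34088123  0.3789497  -3.45357053] 0.025099306945568077 [-47.40289588  -0.17801938  20.67017106 117.7735491    5.00609296
  37.66723174  79.60823215]
[0.0423, 0, -0.019] 316.75647313873657 191.70126258218517
[0.0423, 0.013, -0.019] 346.7720228542756 191.66685875099859
[0.0423, -0.013, -0.019] 286.74495171505936 191.73566179614252
[0.0423, 0, -0.032] 316.95118067948823 200.8350410129196
[0.0423, 0, -0.006] 316.59161525910264 183.96773906623045
[-0.0197, 0.025, -0.019] 367.9370874333102 313.78393972672524
[-0.0197, -0.025, -0.019] 265.4073320587331 313.8734618424263
```

View pics/g_s2.png

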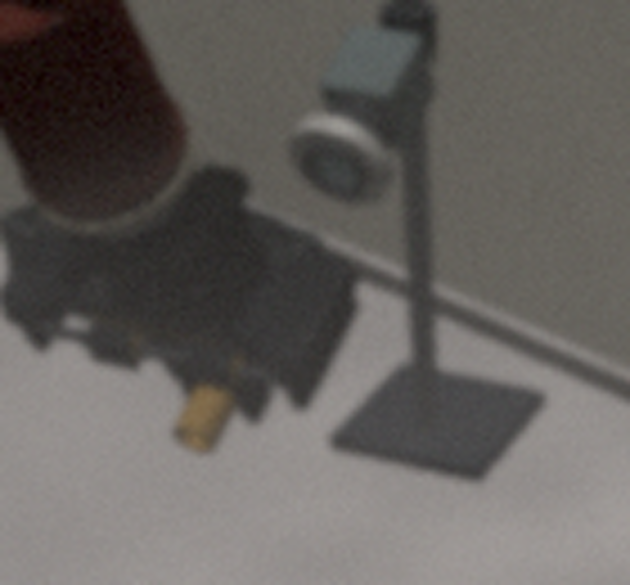

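View pics/g_t2.png

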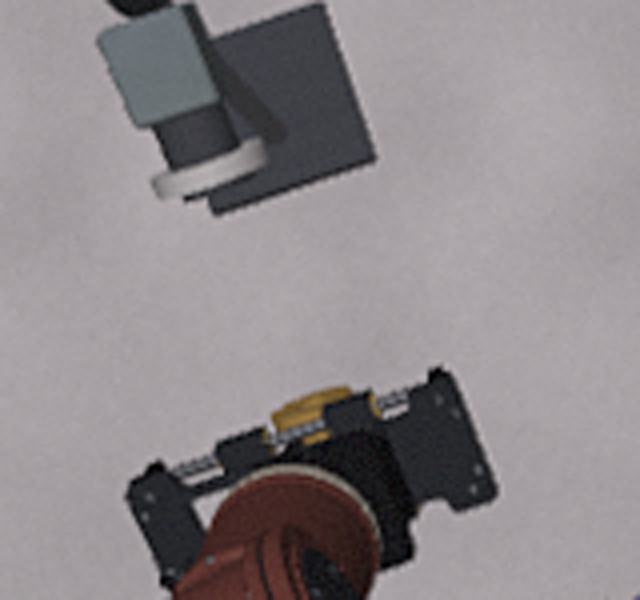

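View pics/g_w2.png

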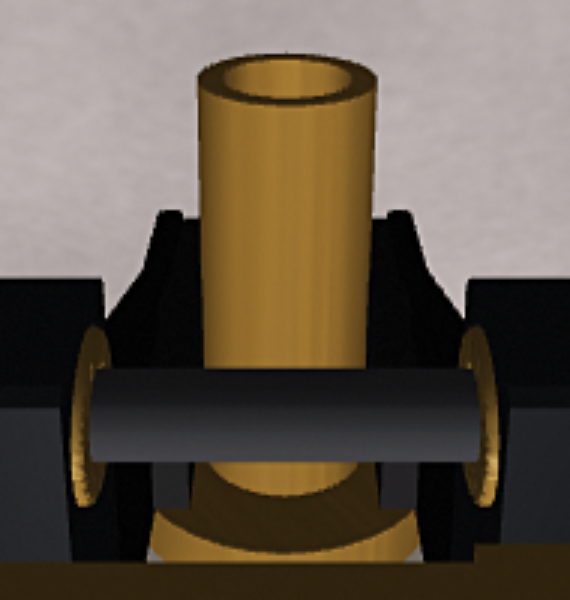

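The final pose matches the goal within 1 mm. The wrist view shows the rear face centre at (316,197), 59.7 px wide against 60 predicted. So the sleeve is level in the fingers but about 2 mm further towards the lens than planned. I'll make a small correction and settle.

Request:
arm_command(motion=[[[0.025,0,-0.035,0,0,0],[0.025,0,-0.035,0,0,0],[0.025,0,-0.035,0,0,0],[0.025,0,-0.035,0,0,0],[0.025,0,-0.035,0,0,0],[0.025,0,-0.035,0,0,0],[0.025,0,-0.035,0,0,0],[0.025,0,-0.035,0,0,0],[0.025,0,-0.035,0,0,0],[0.025,0,-0.035,0,0,0]]])

```text
clock: 8.8
ee_pos: [0.5692, 0.2174, 0.1648]
eef_rot: [-180.0, 25.0, -160.3]
ft_force: [-0.0, -1.0, -2.9]
opening: 0.0252
```

```bash
python3 - <<'E'
from h import *
import cv2
s=manip.read_state();print(s['ft_force'],s['opening'],np.abs(s['qd']).max())
Rt=Ro.from_euler('xyz',s['eef_rot'],degrees=True);cf=s['ee_pos']+Rt.apply([-.030,0,-.019])
print('face',cf,'axis',Rt.apply([-1,0,0]),'err',cf-[.5877,.2225,.193])
u=Rt.apply([0,0,-1]);l=Rt.apply([0,1,0])
for p in(cf+.025*u,cf+.025*l,cf-.025*l):print('pred top crop',(proj('top',p)-[120,60])*4)
E
```

```text
[-0.02894    -0.95867065 -2.88776155] 0.025173448192048677 0.14282326645536012
face [0.58723286 0.22389249 0.19473503] axis [0.85337138 0.30536102 0.42250673] err [-0.00046714  0.00139249  0.00173503]
pred top crop [301.55254516 413.97617238]
pred top crop [265.83609948 416.61956169]
pred top crop [346.42299529 389.12427021]
```

```bash
python3 - <<'E'
from h import *
import cv2
im=cv2.cvtColor(manip.snapshot('top'),cv2.COLOR_RGB2BGR);cv2.imwrite('pics/h_top.png',im)
k=cv2.inRange(cv2.cvtColor(im,cv2.COLOR_BGR2HSV),(10,110,50),(28,255,255))
n,l,st,c=cv2.connectedComponentsWithStats(k)
for i in range(1,n):
    if st[i,4]>20:print(st[i],c[i])
cv2.imwrite('pics/h_t2.png',cv2.resize(im[145:180,170:230],None,fx=12,fy=12,interpolation=cv2.INTER_CUBIC))
s=manip.read_state();Rt=Ro.from_euler('xyz',s['eef_rot'],degrees=True);cf=s['ee_pos']+Rt.apply([-.030,0,-.019])
u=Rt.apply([0,0,-1]);v=Rt.apply([0,1,0]);a=Rt.apply([-1,0,0])
for b in(0,-.008):
  for t in(-90,-60,-30,0,30,60,90):
    q=cf+b*a+.025*(np.cos(np.radians(t))*u+np.sin(np.radians(t))*v);print(b,t,((proj('top',q)-[170,145])*12).round())
E
```

```text
[589 123  27  11  46] [600.         126.43478261]
[617 125  12   4  24] [621.125      126.29166667]
[615 141  10  14  24] [620.29166667 147.45833333]
[617 157   8  11  21] [619.61904762 161.66666667]
[188 158  20  10  88] [196.38636364 162.48863636]
[350 190  10  27 231] [354.67099567 202.55411255]
[608 194   7  18  34] [610.76470588 201.70588235]
[381 196   9  17 152] [385.01973684 203.94736842]
[592 243   5  18  42] [593.02380952 252.5952381 ]
[600 256  11   7  23] [605.47826087 260.        ]
0 -90 [439. 148.]
0 -60 [417. 169.]
0 -30 [368. 197.]
0 0 [305. 222.]
0 30 [245. 239.]
0 60 [206. 241.]
0 90 [197. 230.]
-0.008 -90 [455. 185.]
-0.008 -60 [433. 207.]
-0.008 -30 [384. 234.]
-0.008 0 [321. 260.]
-0.008 30 [261. 276.]
-0.008 60 [222. 279.]
-0.008 90 [213. 267.]
```

View pics/h_t2.png

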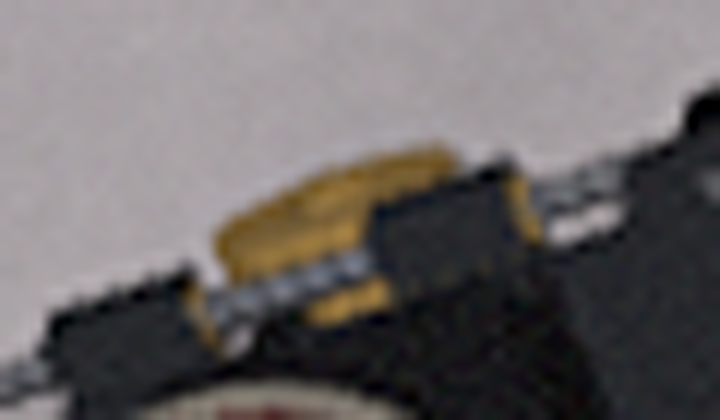

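The collar disc shows at about 215–455 in the top crop against 197–439 predicted, an offset of about 3 mm. That is well inside the 20 mm tolerance. The other sleeves still sit at (354.7,202.6) and (385.0,203.9), as at the start. I'm handing the job in.

```bash
python3 -c "
from rig import manip
print(manip.sign_off()); s=manip.read_state();print(s['clock'],s['ee_pos'],s['opening'])"
```

```text
the job is handed in; nothing more can be done
None
the job is handed in; nothing more can be done
```

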